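# Swing the pinned tea tray onto its stop and serve a mug on it

### The job

Push the wooden tray near its free far corner so that it swings clockwise (seen from above) round its pin until it meets the rubber pad of the stop, and keep it pressed firmly but gently on the pad for about a second. Then stand the smaller glass mug upright inside the round ring on the tray, leaving the tray resting against the pad and the other things where they are.

Things in the scene. Friction and masses are not known exactly. Their poses are not given: they have to be found in the camera images.
- pin: Fixed upright steel pin, 13 mm diameter, with a wide cap (26 mm across, top 38 mm above the trolley top). Origin on the pin axis at the trolley top. The tray's corner hole (15.5 mm) sits round it; the tray slides flat on the trolley top and turns about it.
- tray: Wooden tray flat on the trolley top, 210 x 140 mm, floor 10 mm thick, rim 5 mm thick with its top 22 mm up; 0.45 to 0.8 kg. Origin: pin-hole centre, underside. Spans x (long) -25 to 185 mm, y -25 to 115 mm. Starts 0.9 to 2.1 rad counter-clockwise (from above) of where side y = -25 mm meets the stop. A robot push or pinch of over 18 N on it at any moment does damage and fails.
- tray_push (a point): Point on the outer face of the tray's long side y = 115 mm, at x = 150 mm, mid-height (11 mm up), near the free far corner: push here toward the tray's -y to swing it clockwise. Sliding takes about 1 to 6 N here while it moves.
- tray_ring (a point): Centre of the round wooden ring on the tray floor, at the floor's upper face (tray x 95 mm, y 50 mm, 10 mm above the trolley top). The ring is 76 mm inside, 86 mm outside, 6 mm high. The mug belongs standing flat on the floor inside it.
- stop: Fixed metal stop block, 36 mm wide, 28 mm high; origin at the trolley top, x toward the tray's arriving side, front face 20 mm along x. A screw with a round rubber pad (18 mm across, centre 13 mm up) sticks out of that face along x. How far differs each time and is not measured: the pad's face is 32 to 72 mm from the origin.
- stop_front (a point): Centre of the stop block's front face, 13 mm up, on the pad's axis (pad face 12 to 52 mm ahead of it along x). The pad meets the tray's side about 130 mm from the pin. It is springy: 6 N per mm, 4 mm of give. The tray counts as pressed when the pad carries over 4 N for 0.4 s: a push at the push point about 4 to 7 N above the sliding force does this.
- mug: The smaller glass mug, standing on the trolley: 60 mm outer diameter, 85 mm high, 0.13 to 0.23 kg, open at the top. Origin: centre of its underside, z up. Its handle sticks out along its +y, so it is gripped across its x axis.
- big_mug: Bystander: the larger glass mug, 80 mm diameter, 110 mm high, handle along its +y. Leave alone. Origin: centre of the underside.
- teapot: Bystander: white ceramic teapot with its lid on, 120 mm diameter, 119 mm high, spout to -y, handle to +y (each reaching about 100 mm out). Leave alone. Origin: centre of the underside.
- flask: Bystander: maroon vacuum flask with black twist cap, 92 mm diameter, 240 mm high. Leave alone. Origin: centre of the underside.
- stick: Bystander: wooden stirring stick, 180 x 10 x 5 mm, lying along its x. Leave alone. Origin: centre of the underside.
Not all that is in view belongs to the job. What is shaped like the mug but blue or orange is not meant.

How it is judged:
On the way:
1. the tray is held pressed on the stop's pad (more than 4 N) while the mug still stands off it (contact force between tray and stop above 4 N and horizontal distance between mug and tray_ring above 0.05 m), for 0.4 s.
At the end, for the whole second after the job is handed in: The tray's long side is still touching the stop's pad (any contact force over 0.05 N), the smaller mug stands upright (within 0.08 rad) and flat on the tray floor inside the ring (centre within 9.5 mm), everything at rest (contact force between tray and stop above 0.05 N and horizontal distance between mug and tray_ring below 0.0095 m and z of mug in the frame of tray_ring between -0.003 and 0.003 m and angle between mug's own z axis and vertical below 0.08 rad and linear speed of each of mug, tray below 0.02 m/s).
It fails at once if the robot pushes the tray with more than 18 N (contact force between any of the fingers, the arm and tray above 18 N).
It fails at once if the mug is tipped or knocked over (angle between mug's own z axis and vertical above 0.6 rad).
It fails at once if the mug is dropped or banged on the tray (contact force between mug and tray above 60 N).
It fails at once if a bystander is disturbed (distance of any of big_mug, teapot, flask, stick from where it was at the start of the episode above 0.02 m).
It also fails if it takes over 72 s, if anything falls off the work surface, if the arm or the gripper's body presses on something with over 40 N, if the wrist force passes 120 N, or if a joint passes its speed limit or range.

### The arm

A 6-joint arm with a two-finger parallel gripper is mounted at the origin on the work surface. World frame = base frame: x ahead of the robot, y to its left, z up, the work surface at z = 0. Lengths are in m, angles in rad, forces in N, time in s.
With the tool pointing down it reaches from about 0.35 to 0.925 m from the base axis. Payload 6.4 kg.
Tool frame: the origin (TCP) lies midway between the tips of the shut fingers; the grasp point (between the pads) lies 19 mm behind it; z points along the fingers, y is the line along which they close (so a half turn about z gives the same grasp; the last joint's range is limited). The gripper opens to 94 mm and grips with 3 to 60 N. Pads are 16 mm wide; open, the fingers measure 119 mm over their backs; the gripper's body (75 mm by 177 mm) begins 78 mm behind the grasp point.
Start: joints at [-0.174, 0.245, 1.558, -0, 1.339, -0.174], TCP at [0.65, 0, 0.205] pointing down, gripper open.
Joint ranges: [-3.13, 3.13], [-1.02, 2.26], [0.13, 2.54], [-0.95, 4.09], [0.21, 2.88], [-2.74, 2.74]. Speed limits (rad/s): [2.57, 2.57, 3.14, 3.14, 3.14, 3.14].

### API

Orientations are given as [roll, pitch, yaw] about the fixed x, y, z axes, in that order (R = Rz(yaw) Ry(pitch) Rx(roll)).
In Python, from rig import ctrl gives the robot as it stands.
- The arm moves only by the tool jog_arm, never from a script. Its argument "series" is a list that holds one entry, the list of rows, each a list of 5 numbers: the shift along the tool's x, y, z in m, then the turn about the tool's z in rad, then the gripper command: -1 is shut, 1 is fully open, values between are in proportion. A call has 1 to 12 rows; each row is the pose to reach, as a shift and turn from the pose commanded when the call began, along the tool's axes at that moment; what a row does not reach only later rows make up. A row lasts 1/12 s, in which the tool goes at most 41.7 mm and 7.16 degrees, less where a joint would pass 70% of its speed; a pose out of reach is approached as far as the arm can. A call with a gripper value outside its range is refused whole. The fingers move at their own pace and stop on an object; "grip_force" is the grip in N (left out, the last holds). Time passes only in rows, so rows that repeat a pose let the fingers close. It gives the time, the measured TCP pose, the force, the opening and the grip force at its end, in the units of the state.
- ctrl.state(): the state, without advancing time (a new reading comes with each control period).
- ctrl.get_image(name): name is "scene" or "side" or "wrist"; returns a dict with "img" (480x640x3 uint8, red, green, blue), "fx", "fy", "cx", "cy" (pixels), "view" (4x4, takes a point from world to camera coordinates); the wrist camera has in their place "T_tool_cam" (4x4, takes a point from camera to tool coordinates, whose origin is the TCP and whose axes are the flange's). Camera axes: x right, y down, z forward; pixel columns grow to the right and rows downward; lengths in m; the calibration is good to about 2 mm. The wrist camera is an equidistant fisheye: a pixel r from the principal point sees the ray r / f radians off the axis. A picture is of the moment at which its call begins: read the wrist's pose just before it. There is no depth.
- ctrl.hand_in(): hands the job in; it is judged then, once.
The state is a dict: "t": time; "joints": joint angles; "joint_velocities": joint speeds; "effort": joint torques, N m; "eef_pos": TCP position; "tool_rot": TCP orientation; "force": force on the tool from outside, world axes, zero at the start; "moment": the same for the moment, N m; "grip_width": opening from 0.0 (shut) to 1.0 (fully open); "grip_force": force on a finger pad.
Only numpy, scipy, OpenCV 4.12 (cv2) and the standard library are available. Lean on these libraries where they do the work, as an engineer would, in place of code of your own. Each camera call takes 0.05 s, during which the arm holds its last target. There are 200 camera calls.

## Working session

There is one attempt and no reset: what is moved stays moved. The work goes in short steps, Python scripts to look and compute and a tool call to move; the robot and the scene stay as the last step left them, time stands still between calls to the robot, and variables do not carry over. Pictures are saved under pics/ and viewed, at most 10 in all, crops included, and the job is handed in when it is done.

Besides the shell and the picture viewer there is one more tool, called after "Request:" as name([rows], argument=value, ...), one row to a line, values as JSON. jog_arm: Moves the arm, as the interface text tells. Its arguments: {"type":"object","properties":{"series":{"type":"array"},"grip_force":{"type":"number"}},"required":["series"]}

```bash
mkdir -p pics; ls; python3 - <<'E'
from rig import ctrl
import cv2,numpy as np
print(ctrl.state())
for n in("scene","side","wrist"):
    d=ctrl.get_image(n); cv2.imwrite(f"pics/{n}0.png",d["img"][:,:,::-1])
    print(n,{k:(np.round(v,4).tolist() if k!="img" else 0) for k,v in d.items()})
E
```

```text
pics
{'t': 0.0, 'joints': array([-1.74108597e-01,  2.45798510e-01,  1.55900411e+00, -7.21623593e-06,
        1.33868384e+00, -1.74101089e-01]), 'joint_velocities': array([ 0.00010844, -0.00116949, -0.00145976, -0.00090202,  0.00034844,
        0.00025184]), 'effort': array([ 8.38778797e-04, -4.15839279e+01, -3.14599335e+01,  6.84806099e-02,
        3.33599187e-02, -1.41738678e-04]), 'eef_pos': array([6.49403248e-01, 1.03288526e-04, 2.04360639e-01]), 'tool_rot': array([-3.13972626e+00, -3.21137386e-04,  1.57079019e+00]), 'force': array([ 0.62579448, -0.22908729,  0.94298951]), 'moment': array([-0.01415856, -0.02010052,  0.05609328]), 'grip_force': 0.0, 'grip_width': 0.999911520238235}
scene {'img': 0, 'fx': 449.6755, 'fy': 449.6755, 'cx': 323.4054, 'cy': 247.1383, 'view': [[-0.6306, 0.7759, 0.017, 0.3625], [0.5828, 0.4879, -0.6499, -0.2785], [-0.5126, -0.3999, -0.7598, 1.1554], [0.0, 0.0, 0.0, 1.0]]}
side {'img': 0, 'fx': 593.4954, 'fy': 593.4954, 'cx': 317.7984, 'cy': 229.6015, 'view': [[0.8759, -0.4825, 0.0018, -0.4863], [-0.2554, -0.4668, -0.8467, 0.1674], [0.4094, 0.7411, -0.5321, 1.1588], [0.0, 0.0, 0.0, 1.0]]}
wrist {'img': 0, 'fx': 371.6483, 'fy': 371.6483, 'cx': 323.5235, 'cy': 240.2274, 'T_tool_cam': [[0.0, -0.9648, -0.263, 0.076], [1.0, 0.0002, -0.0005, -0.0002], [0.0005, -0.263, 0.9648, -0.1793], [0.0, 0.0, 0.0, 1.0]]}
```

View pics/scene0.png

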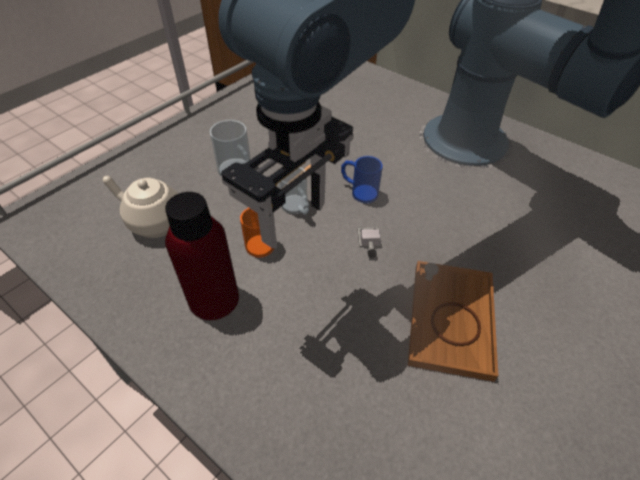

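View pics/side0.png

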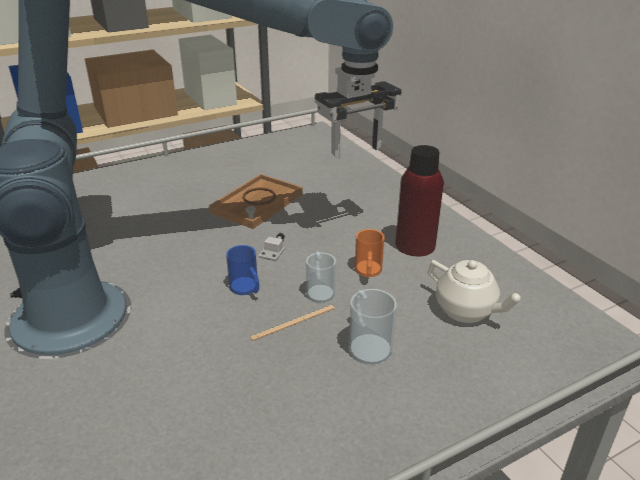

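View pics/wrist0.png

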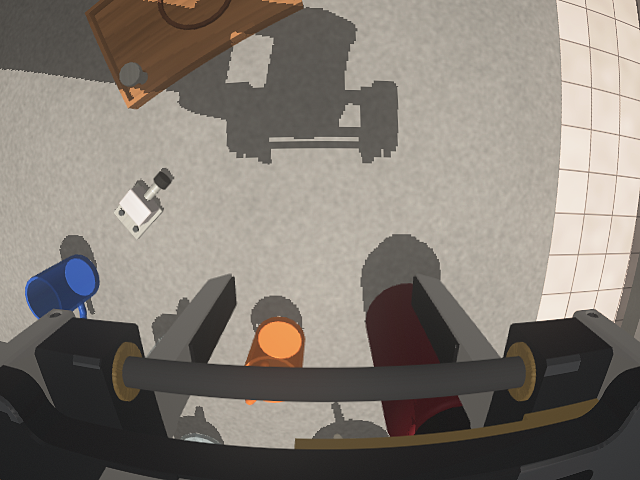

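The wrist view (right = +x, up = +y) shows the pin cap at (131,74) and the stop block at (135,210), with its pad at (163,180). Candidates for the mug in the side view are clear small (320,278), clear large (372,330), blue (242,270) and orange (370,253). The clear small one at (320,278) fits: clear glass, and smaller than the mug beside it.

```bash
cat > h.py <<'E'
import numpy as np, cv2
from scipy.spatial.transform import Rotation as R
from rig import ctrl
def fixed(d,uv,z):
    V=d["view"]; r=np.array([(uv[0]-d["cx"])/d["fx"],(uv[1]-d["cy"])/d["fy"],1.])
    o=-V[:3,:3].T@V[:3,3]; r=V[:3,:3].T@r
    return o+r*(z-o[2])/r[2]
def wrist(d,s,uv,z):
    x,y=(uv[0]-d["cx"])/d["fx"],(uv[1]-d["cy"])/d["fy"]; th=np.hypot(x,y); k=np.sin(th)/th
    T=np.eye(4);T[:3,:3]=R.from_euler("xyz",s["tool_rot"]).as_matrix();T[:3,3]=s["eef_pos"]
    T=T@d["T_tool_cam"]; r=T[:3,:3]@[x*k,y*k,np.cos(th)]; o=T[:3,3]
    return o+r*(z-o[2])/r[2]
def mm(p): return np.round(np.asarray(p)*1000,1).tolist()
E
python3 - <<'E'
from h import *
s=ctrl.state(); W=ctrl.get_image("wrist");S=ctrl.get_image("scene");D=ctrl.get_image("side")
w=lambda u,v,z:print("w",u,v,mm(wrist(W,s,(u,v),z)))
f=lambda d,u,v,z:print("f",u,v,mm(fixed(d,(u,v),z)))
w(131,74,.038); f(S,432,270,.038); f(D,251,211,.038)
print("tray");w(131,107,0);w(89,15,.022);w(302,6,.022)
for p in[(416,264),(493,267),(497,375),(411,361)]: f(S,*p,.022)
print("ring");f(S,457,324,.016);f(D,260,196,.016)
print("stop");w(135,208,.028);w(163,178,.013);f(D,273,243,.028);f(D,281,238,.013);f(S,370,234,.028)
print("mug");f(D,320,294,0);f(D,321,263,.085);f(S,295,203,0)
print("big");f(D,371,349,0);f(S,232,168,0)
print("others");f(D,369,268,0);f(S,260,247,0);f(D,243,286,0);f(S,366,193,0);f(D,253,337,0);f(D,335,308,0);f(D,417,243,0);f(D,467,305,.03);f(D,433,267,.06);f(D,517,297,.06)
d=D["img"][215:365,200:420];cv2.imwrite("pics/c1.png",cv2.resize(d[:,:,::-1],None,fx=3.6,fy=3.6,interpolation=cv2.INTER_CUBIC))
E
```

```text
w 131 74 [455.4, 154.9, 38.0]
f 432 270 [457.4, 161.3, 38.0]
f 251 211 [448.9, 139.9, 38.0]
tray
w 131 107 [434.3, 125.3, -0.0]
w 89 15 [384.3, 240.7, 22.0]
w 302 6 [627.9, 214.4, 22.0]
f 416 264 [451.5, 126.6, 22.0]
f 493 267 [363.5, 243.4, 22.0]
f 497 375 [562.3, 344.0, 22.0]
f 411 361 [628.9, 225.7, 22.0]
ring
f 457 324 [515.3, 249.6, 16.0]
f 260 196 [513.8, 234.7, 16.0]
stop
w 135 208 [448.3, 14.5, 28.0]
w 163 178 [478.1, 43.6, 13.0]
f 273 243 [441.9, 2.0, 28.0]
f 281 238 [476.2, 33.0, 13.0]
f 370 234 [449.6, 17.4, 28.0]
mug
f 320 294 [462.7, -177.3, 0.0]
f 321 263 [459.2, -186.9, 85.0]
f 295 203 [458.0, -175.6, 0.0]
big
f 371 349 [466.2, -362.3, -0.0]
f 232 168 [464.7, -368.3, 0.0]
others
f 369 268 [600.4, -149.2, 0.0]
f 260 247 [598.9, -145.2, 0.0]
f 243 286 [334.7, -76.6, 0.0]
f 366 193 [330.4, -74.6, 0.0]
f 253 337 [290.6, -229.6, -0.0]
f 335 308 [467.2, -230.6, 0.0]
f 417 243 [752.3, -119.5, 0.0]
f 467 305 [675.5, -375.8, 30.0]
f 433 267 [667.5, -276.6, 60.0]
f 517 297 [745.6, -429.1, 60.0]
```

View pics/c1.png

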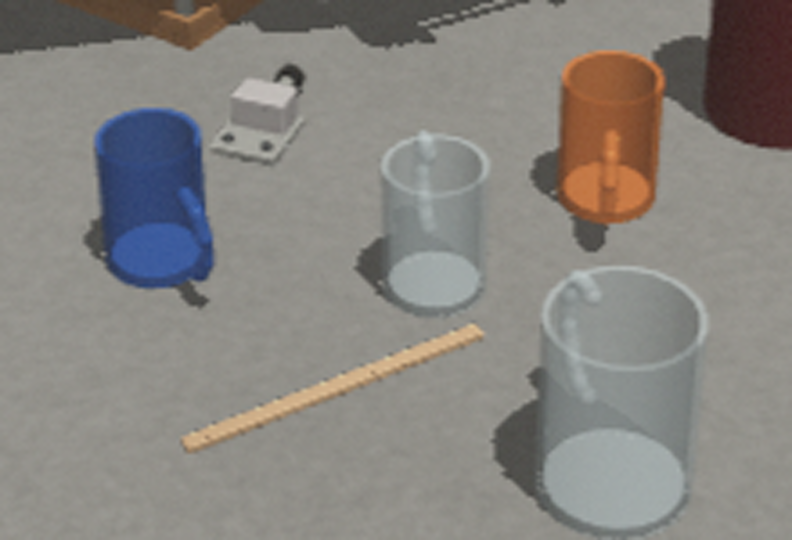

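The crop confirms it: the clear small mug stands at about (460,-178) mm with its handle pointing roughly to +y. The tray is at about 27°, with the pin near (455,157). I'll move above the push start with the fingers shut.

Request:
jog_arm([
  [[0.356, -0.128, 0.09, -0.47, -1], [0.356, -0.128, 0.09, -0.47, -1], [0.356, -0.128, 0.09, -0.47, -1], [0.356, -0.128, 0.09, -0.47, -1], [0.356, -0.128, 0.09, -0.47, -1], [0.356, -0.128, 0.09, -0.47, -1], [0.356, -0.128, 0.09, -0.47, -1], [0.356, -0.128, 0.09, -0.47, -1], [0.356, -0.128, 0.09, -0.47, -1], [0.356, -0.128, 0.09, -0.47, -1], [0.356, -0.128, 0.09, -0.47, -1], [0.356, -0.128, 0.09, -0.47, -1]],
])

```text
t: 1.3
eef_pos: [0.522, 0.3559, 0.1153]
tool_rot: [-3.141, 0.001, 2.042]
force: [0.4, -0.9, 0.2]
grip_width: 0.184
grip_force: 0.0
```

```bash
python3 - <<'E'
from h import *
s=ctrl.state();print(s["t"],s["eef_pos"],s["tool_rot"],s["force"],s["joints"])
W=ctrl.get_image("wrist");S=ctrl.get_image("scene")
c=np.zeros((480,1280,3),np.uint8);c[:,:640]=W["img"][:,:,::-1];c[:,640:]=cv2.resize(S["img"][180:420,270:590][:,:,::-1],(640,480),interpolation=cv2.INTER_CUBIC)
cv2.imwrite("pics/a2.png",cv2.resize(c,(800,300),interpolation=cv2.INTER_AREA))
E
```

```text
1.3 [0.52198215 0.35591248 0.11534557] [-3.14120339e+00  5.80051178e-04  2.04204453e+00] [ 0.44912991 -0.85792688  0.19960069] [ 4.19523784e-01  2.95215920e-01  1.67013485e+00 -6.49189862e-04
  1.17660071e+00 -5.14748716e-02]
```

View pics/a2.png

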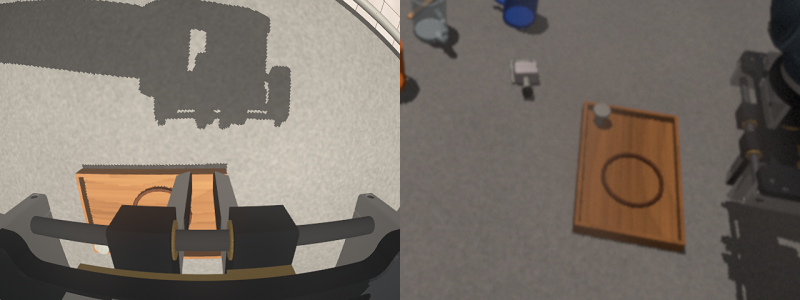

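The wrist view shows the tray's y=115 side running horizontally in the picture, so the angle is right. Its far corner is at about full-size (363,264).

```bash
python3 - <<'E'
from h import *
s=ctrl.state();W=ctrl.get_image("wrist");S=ctrl.get_image("scene")
for uv in[(123,274),(363,274),(363,263)]: print(uv,mm(wrist(W,s,uv,.022)))
print(mm(fixed(S,(430.8,268),.038)))
for u,v in[(581,103),(678,116),(685,250),(574,231)]: print(mm(fixed(S,(270+(u-400)*.8,180+v*.8),.022)))
# stop
for u,v,z in[(525,65,.028),(528,90,.013),(513,60,.028),(539,60,.028),(539,76,.028),(513,76,.028)]: print("st",mm(fixed(S,(270+(u-400)*.8,180+v*.8),z)))
E
```

```text
(123, 274) [379.7, 249.8, 22.0]
(363, 274) [562.3, 345.5, 22.0]
(363, 263) [557.9, 353.5, 22.0]
[454.7, 157.2, 38.0]
[449.6, 122.8, 22.0]
[377.1, 248.6, 22.0]
[569.1, 348.8, 22.0]
[636.4, 227.0, 22.0]
st [445.2, 14.2, 28.0]
st [473.7, 41.9, 13.0]
st [448.7, -7.0, 28.0]
st [421.6, 25.3, 28.0]
st [450.2, 44.8, 28.0]
st [476.6, 13.3, 28.0]
```

Corners and pin agree to 2 mm, and the tray angle is 27.7°. I'll descend and close most of the 22 mm gap.

Request:
jog_arm([
  [[0, -0.002, 0.04, -0.01, -1], [0, -0.002, 0.08, -0.01, -1], [0, -0.002, 0.1, -0.01, -1], [0, -0.002, 0.108, -0.01, -1], [-0.003, -0.002, 0.108, -0.01, -1], [-0.006, -0.002, 0.108, -0.01, -1], [-0.009, -0.002, 0.108, -0.01, -1], [-0.012, -0.002, 0.108, -0.01, -1], [-0.014, -0.002, 0.108, -0.01, -1], [-0.016, -0.002, 0.108, -0.01, -1], [-0.018, -0.002, 0.108, -0.01, -1], [-0.02, -0.002, 0.108, -0.01, -1]],
])

```text
t: 2.5
eef_pos: [0.5295, 0.3375, 0.0079]
tool_rot: [3.141, -0.001, 2.051]
force: [-0.4, 3.4, 1.5]
grip_width: 0.007
grip_force: 1.4
```

```bash
python3 - <<'E'
from math import *
for d in(1.5,):
  for i in range(1,13):
    p=radians(d*i);print([round(-.150*sin(p)+.123*(cos(p)-1),4),round(.150*(cos(p)-1)+.123*sin(p),4),0,round(p,3),-1],end=", ")
E
```

```text
[-0.004, 0.0032, 0, 0.026, -1], [-0.008, 0.0062, 0, 0.052, -1], [-0.0121, 0.0092, 0, 0.079, -1], [-0.0164, 0.012, 0, 0.105, -1], [-0.0206, 0.0148, 0, 0.131, -1], [-0.025, 0.0174, 0, 0.157, -1], [-0.0294, 0.0199, 0, 0.183, -1], [-0.0339, 0.0223, 0, 0.209, -1], [-0.0384, 0.0246, 0, 0.236, -1], [-0.043, 0.0267, 0, 0.262, -1], [-0.0477, 0.0288, 0, 0.288, -1], [-0.0524, 0.0307, 0, 0.314, -1],
```

Contact has begun at about 3.4 N, so I'll swing along the arc.

Request:
jog_arm([
  [[-0.003, 0.002, 0, 0.018, -1], [-0.006, 0.005, 0, 0.042, -1], [-0.01, 0.0077, 0, 0.066, -1], [-0.0142, 0.0106, 0, 0.092, -1], [-0.0185, 0.0134, 0, 0.118, -1], [-0.0228, 0.0161, 0, 0.144, -1], [-0.0272, 0.0187, 0, 0.17, -1], [-0.0316, 0.0211, 0, 0.196, -1], [-0.0361, 0.0235, 0, 0.223, -1], [-0.0407, 0.0257, 0, 0.249, -1], [-0.0453, 0.0278, 0, 0.275, -1], [-0.05, 0.0298, 0, 0.301, -1]],
])

```text
t: 3.5
eef_pos: [0.5794, 0.3064, 0.0076]
tool_rot: [3.141, -0.0, 1.747]
force: [-0.7, 3.5, 1.5]
grip_width: 0.005
grip_force: 1.9
```

Request:
jog_arm([
  [[-0.004, 0.0032, 0, 0.026, -1], [-0.008, 0.0062, 0, 0.052, -1], [-0.0121, 0.0092, 0, 0.079, -1], [-0.0164, 0.012, 0, 0.105, -1], [-0.0206, 0.0148, 0, 0.131, -1], [-0.025, 0.0174, 0, 0.157, -1], [-0.0294, 0.0199, 0, 0.183, -1], [-0.0339, 0.0223, 0, 0.209, -1], [-0.0384, 0.0246, 0, 0.236, -1], [-0.043, 0.0267, 0, 0.262, -1], [-0.0477, 0.0288, 0, 0.288, -1], [-0.0524, 0.0307, 0, 0.314, -1]],
])

```text
t: 4.5
eef_pos: [0.6192, 0.2601, 0.0076]
tool_rot: [3.14, -0.0, 1.433]
force: [3.3, 3.7, -1.0]
grip_width: 0.012
grip_force: 2.0
```

Request:
jog_arm([
  [[-0.004, 0.0032, 0, 0.026, -1], [-0.008, 0.0062, 0, 0.052, -1], [-0.0121, 0.0092, 0, 0.079, -1], [-0.0164, 0.012, 0, 0.105, -1], [-0.0206, 0.0148, 0, 0.131, -1], [-0.025, 0.0174, 0, 0.157, -1], [-0.0294, 0.0199, 0, 0.183, -1], [-0.0339, 0.0223, 0, 0.209, -1], [-0.0384, 0.0246, 0, 0.236, -1], [-0.043, 0.0267, 0, 0.262, -1], [-0.0477, 0.0288, 0, 0.288, -1], [-0.0524, 0.0307, 0, 0.314, -1]],
])

```text
t: 5.5
eef_pos: [0.6427, 0.2036, 0.0076]
tool_rot: [3.14, -0.0, 1.119]
force: [4.8, 1.7, -0.2]
grip_width: 0.003
grip_force: 2.0
```

Request:
jog_arm([
  [[-0.004, 0.0032, 0, 0.026, -1], [-0.008, 0.0062, 0, 0.052, -1], [-0.0121, 0.0092, 0, 0.079, -1], [-0.0164, 0.012, 0, 0.105, -1], [-0.0206, 0.0148, 0, 0.131, -1], [-0.025, 0.0174, 0, 0.157, -1], [-0.0294, 0.0199, 0, 0.183, -1], [-0.0339, 0.0223, 0, 0.209, -1], [-0.0384, 0.0246, 0, 0.236, -1], [-0.043, 0.0267, 0, 0.262, -1], [-0.0477, 0.0288, 0, 0.288, -1], [-0.0524, 0.0307, 0, 0.314, -1]],
])

```text
t: 6.5
eef_pos: [0.6475, 0.1428, 0.0077]
tool_rot: [3.14, -0.001, 0.805]
force: [4.7, 0.6, -1.0]
grip_width: 0.006
grip_force: 2.0
```

```bash
python3 - <<'E'
from h import *
from math import *
s=ctrl.state();print(s["eef_pos"],s["tool_rot"],s["force"])
S=ctrl.get_image("scene");D=ctrl.get_image("side")
c=np.hstack([cv2.resize(d["img"][a:a+150,b:b+200][:,:,::-1],(400,300),interpolation=cv2.INTER_CUBIC) for d,a,b in((S,200,300),(D,160,180))])
cv2.imwrite("pics/a3.png",c)
for d in(.5,):
  for i in range(1,13):
    p=radians(d*i);print([round(-.150*sin(p)+.123*(cos(p)-1),4),round(.150*(cos(p)-1)+.123*sin(p),4),0,round(p,3),-1],end=", ")
E
```

```text
[0.6475021  0.14276213 0.00769598] [ 3.13952692e+00 -5.06927147e-04  8.05190247e-01] [ 4.72203349  0.55000885 -1.01277588]
[-0.0013, 0.0011, 0, 0.009, -1], [-0.0026, 0.0021, 0, 0.017, -1], [-0.004, 0.0032, 0, 0.026, -1], [-0.0053, 0.0042, 0, 0.035, -1], [-0.0067, 0.0052, 0, 0.044, -1], [-0.008, 0.0062, 0, 0.052, -1], [-0.0094, 0.0072, 0, 0.061, -1], [-0.0108, 0.0082, 0, 0.07, -1], [-0.0121, 0.0092, 0, 0.079, -1], [-0.0135, 0.0101, 0, 0.087, -1], [-0.0149, 0.0111, 0, 0.096, -1], [-0.0164, 0.012, 0, 0.105, -1],
```

View pics/a3.png

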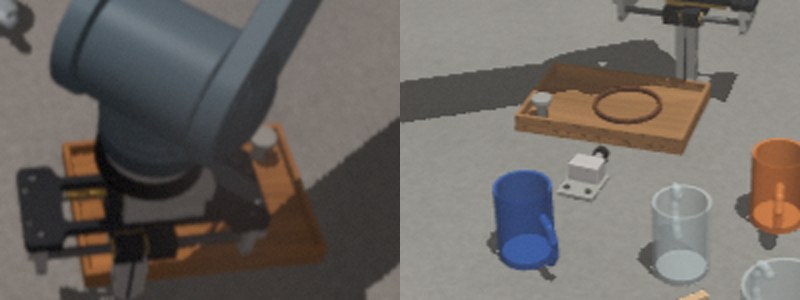

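The side view shows the tray edge still clear of the pad at crop (600,152), with a gap of roughly 20–35 mm. I'll advance 6° slowly and measure the gap by mask.

Request:
jog_arm([
  [[-0.0013, 0.0011, 0, 0.009, -1], [-0.0026, 0.0021, 0, 0.017, -1], [-0.004, 0.0032, 0, 0.026, -1], [-0.0053, 0.0042, 0, 0.035, -1], [-0.0067, 0.0052, 0, 0.044, -1], [-0.008, 0.0062, 0, 0.052, -1], [-0.0094, 0.0072, 0, 0.061, -1], [-0.0108, 0.0082, 0, 0.07, -1], [-0.0121, 0.0092, 0, 0.079, -1], [-0.0135, 0.0101, 0, 0.087, -1], [-0.0149, 0.0111, 0, 0.096, -1], [-0.0164, 0.012, 0, 0.105, -1]],
])

```text
t: 7.6
eef_pos: [0.6443, 0.1235, 0.0075]
tool_rot: [3.141, -0.0, 0.702]
force: [5.8, 0.2, -1.1]
grip_width: 0.008
grip_force: 2.1
```

```bash
python3 - <<'E'
from h import *
s=ctrl.state();print(s["eef_pos"],s["tool_rot"],s["force"])
D=ctrl.get_image("side");g=D["img"]
cv2.imwrite("pics/a4.png",cv2.resize(g[195:265,225:345][:,:,::-1],(780,455),interpolation=cv2.INTER_CUBIC))
E
```

```text
[0.64432723 0.12347664 0.00753544] [ 3.14062094e+00 -4.19067918e-04  7.02129317e-01] [ 5.81375997  0.19277167 -1.1196604 ]
```

View pics/a4.png

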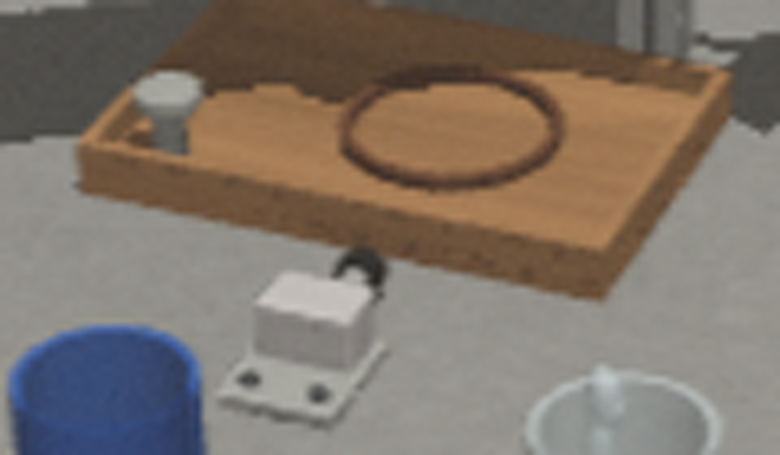

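The side crop shows the pad disc at crop (362,270), just short of the tray's bottom edge. I'll turn that into a remaining angle.

```bash
python3 - <<'E'
from h import *
D=ctrl.get_image("side")
P=lambda u,v,z:fixed(D,(225+u/6.5,195+v/6.5),z)
for n,u,v,z in[("fl",290,270,.028),("fr",375,290,.028),("nr",365,330,.028),("nl",255,300,.028),("padc",362,270,.013),("padtop",362,247,.022),("e1",80,192,0),("e2",600,299,0),("pin",168,90,.038)]: print(n,mm(P(u,v,z)))
th=np.radians(-49.8);pin=np.array([.455,.157])
c,s=np.cos(th),np.sin(th)
for q in(P(362,270,.013),P(362,247,.022),P(80,192,0),P(600,299,0),P(168,90,.038)):
    r=q[:2]-pin;print(mm([c*r[0]+s*r[1],-s*r[0]+c*r[1]]))
E
```

```text
fl [446.5, 29.8, 28.0]
fr [467.0, 4.1, 28.0]
nr [453.0, -16.8, 28.0]
nl [427.8, 18.3, 28.0]
padc [478.3, 39.0, 13.0]
padtop [479.1, 39.9, 22.0]
e1 [417.6, 156.7, 0.0]
e2 [553.3, -1.0, 0.0]
pin [452.7, 149.6, 38.0]
[105.2, -58.4]
[105.0, -57.2]
[-23.9, -28.8]
[184.1, -26.9]
[4.2, -6.5]
```

The remaining gap is about 24 mm at 105 mm from the pin, which is about 13°. I'll advance 6°, then 3°, then go in small steps.

Request:
jog_arm([
  [[-0.0013, 0.0011, 0, 0.009, -1], [-0.0026, 0.0021, 0, 0.017, -1], [-0.004, 0.0032, 0, 0.026, -1], [-0.0053, 0.0042, 0, 0.035, -1], [-0.0067, 0.0052, 0, 0.044, -1], [-0.008, 0.0062, 0, 0.052, -1], [-0.0094, 0.0072, 0, 0.061, -1], [-0.0108, 0.0082, 0, 0.07, -1], [-0.0121, 0.0092, 0, 0.079, -1], [-0.0135, 0.0101, 0, 0.087, -1], [-0.0149, 0.0111, 0, 0.096, -1], [-0.0164, 0.012, 0, 0.105, -1]],
])

```text
t: 8.7
eef_pos: [0.6396, 0.1037, 0.0076]
tool_rot: [3.141, -0.0, 0.597]
force: [5.5, -0.0, -1.0]
grip_width: 0.004
grip_force: 2.2
```

Request:
jog_arm([
  [[-0.0013, 0.0011, 0, 0.009, -1], [-0.0026, 0.0021, 0, 0.017, -1], [-0.004, 0.0032, 0, 0.026, -1], [-0.0053, 0.0042, 0, 0.035, -1]],
])

```text
t: 9.03
eef_pos: [0.6375, 0.0972, 0.0076]
tool_rot: [3.141, -0.0, 0.562]
force: [5.5, -0.8, -0.6]
grip_width: 0.006
grip_force: 2.1
```

Request:
jog_arm([
  [[-0.0007, 0.0005, 0, 0.004, -1], [-0.0013, 0.0011, 0, 0.009, -1]],
])

```text
t: 9.2
eef_pos: [0.637, 0.0956, 0.0076]
tool_rot: [3.141, -0.0, 0.553]
force: [4.9, -0.7, 0.2]
grip_width: 0.005
grip_force: 2.1
```

Request:
jog_arm([
  [[-0.0007, 0.0005, 0, 0.004, -1], [-0.0013, 0.0011, 0, 0.009, -1], [-0.002, 0.0016, 0, 0.013, -1], [-0.0026, 0.0021, 0, 0.017, -1]],
])

```text
t: 9.53
eef_pos: [0.6359, 0.0924, 0.0076]
tool_rot: [3.141, -0.0, 0.536]
force: [5.6, -0.7, -1.1]
grip_width: 0.007
grip_force: 2.1
```

Request:
jog_arm([
  [[-0.0007, 0.0005, 0, 0.004, -1], [-0.0013, 0.0011, 0, 0.009, -1], [-0.002, 0.0016, 0, 0.013, -1], [-0.0026, 0.0021, 0, 0.017, -1]],
])

```text
t: 9.87
eef_pos: [0.6348, 0.0892, 0.0076]
tool_rot: [3.14, -0.001, 0.519]
force: [5.1, -0.5, -0.8]
grip_width: 0.003
grip_force: 2.2
```

Request:
jog_arm([
  [[-0.0007, 0.0005, 0, 0.004, -1], [-0.0013, 0.0011, 0, 0.009, -1], [-0.002, 0.0016, 0, 0.013, -1], [-0.0026, 0.0021, 0, 0.017, -1]],
])

```text
t: 10.2
eef_pos: [0.6336, 0.0861, 0.0076]
tool_rot: [3.14, -0.001, 0.502]
force: [5.2, -0.0, -1.0]
grip_width: 0.003
grip_force: 2.2
```

Request:
jog_arm([
  [[-0.0007, 0.0005, 0, 0.004, -1], [-0.0013, 0.0011, 0, 0.009, -1], [-0.002, 0.0016, 0, 0.013, -1], [-0.0026, 0.0021, 0, 0.017, -1]],
])

```text
t: 10.53
eef_pos: [0.6323, 0.083, 0.0076]
tool_rot: [3.14, -0.001, 0.485]
force: [4.9, -1.0, -1.3]
grip_width: 0.007
grip_force: 2.2
```

Request:
jog_arm([
  [[-0.0007, 0.0005, 0, 0.004, -1], [-0.0013, 0.0011, 0, 0.009, -1], [-0.002, 0.0016, 0, 0.013, -1], [-0.0026, 0.0021, 0, 0.017, -1]],
])

```text
t: 10.87
eef_pos: [0.6312, 0.0806, 0.0076]
tool_rot: [3.141, -0.002, 0.468]
force: [6.8, 2.2, -1.6]
grip_width: 0.004
grip_force: 3.4
```

Contact: the normal force rose from 4 to 7 N. I'll press slightly more and hold.

Request:
jog_arm([
  [[-0.0005, 0.0004, 0, 0.003, -1], [-0.0005, 0.0004, 0, 0.003, -1], [-0.0005, 0.0004, 0, 0.003, -1]],
])

```text
t: 11.12
eef_pos: [0.6311, 0.0801, 0.0076]
tool_rot: [3.141, -0.002, 0.465]
force: [7.2, 1.8, -1.7]
grip_width: 0.005
grip_force: 3.5
```

Request:
jog_arm([
  [[-0.0005, 0.0002, 0, 0.003, -1], [-0.001, 0.0004, 0, 0.005, -1], [-0.001, 0.0004, 0, 0.005, -1], [-0.001, 0.0004, 0, 0.005, -1]],
])

```text
t: 11.45
eef_pos: [0.631, 0.0794, 0.0079]
tool_rot: [3.141, -0.004, 0.46]
force: [7.9, 1.7, -2.4]
grip_width: 0.002
grip_force: 4.1
```

Request:
jog_arm([
  [[-0.0007, 0.0002, 0, 0.003, -1], [-0.0015, 0.0004, 0, 0.005, -1], [-0.0015, 0.0004, 0, 0.005, -1], [-0.0015, 0.0004, 0, 0.005, -1], [-0.0015, 0.0004, 0, 0.005, -1], [-0.0015, 0.0004, 0, 0.005, -1], [-0.0015, 0.0004, 0, 0.005, -1], [-0.0015, 0.0004, 0, 0.005, -1]],
])

```text
t: 12.12
eef_pos: [0.6309, 0.0785, 0.0084]
tool_rot: [3.14, -0.006, 0.455]
force: [10.5, 3.0, -3.0]
grip_width: 0.004
grip_force: 5.1
```

Request:
jog_arm([
  [[0, 0, 0, 0, -1], [0, 0, 0, 0, -1], [0, 0, 0, 0, -1], [0, 0, 0, 0, -1], [0, 0, 0, 0, -1], [0, 0, 0, 0, -1], [0, 0, 0, 0, -1], [0, 0, 0, 0, -1]],
])

```text
t: 12.78
eef_pos: [0.6308, 0.0786, 0.0084]
tool_rot: [3.14, -0.006, 0.455]
force: [10.2, 3.1, -1.1]
grip_width: 0.005
grip_force: 5.1
```

Request:
jog_arm([
  [[0.001, 0, 0, 0, -1], [0.002, 0, 0, 0, -1], [0.003, 0, 0, 0, -1], [0.004, 0, 0, 0, -1], [0.006, 0, 0, 0, -1], [0.009, 0, 0, 0, -1], [0.015, 0, 0, 0, -1], [0.025, 0, 0, 0, -1], [0.025, 0, -0.03, 0, -1], [0.025, 0, -0.07, 0, -1], [0.025, 0, -0.11, 0, -1], [0.025, 0, -0.15, 0, -1]],
])

```text
t: 13.78
eef_pos: [0.65, 0.0892, 0.1582]
tool_rot: [-3.14, 0.003, 0.456]
force: [0.9, -0.7, -0.1]
grip_width: 0.002
grip_force: 0.0
```

Pressed for over 1 s. Now I'll go beside the mug with the gripper open, for a close look.

Request:
jog_arm([
  [[-0.337, 0.257, -0.05, -1.115, 1], [-0.337, 0.257, -0.05, -1.115, 1], [-0.337, 0.257, -0.05, -1.115, 1], [-0.337, 0.257, -0.05, -1.115, 1], [-0.337, 0.257, -0.05, -1.115, 1], [-0.337, 0.257, -0.05, -1.115, 1], [-0.337, 0.257, -0.05, -1.115, 1], [-0.337, 0.257, -0.05, -1.115, 1], [-0.337, 0.257, -0.05, -1.115, 1], [-0.337, 0.257, -0.05, -1.115, 1], [-0.337, 0.257, -0.05, -1.115, 1], [-0.337, 0.257, -0.05, -1.115, 1]],
])

```text
t: 14.78
eef_pos: [0.4594, -0.2945, 0.2082]
tool_rot: [-3.141, 0.002, 1.565]
force: [1.2, 0.4, 0.3]
grip_width: 0.822
grip_force: 0.0
```

```bash
python3 - <<'E'
from h import *
s=ctrl.state();print(s["t"],s["eef_pos"],s["tool_rot"],s["force"])
np.save("s5.npy",s,allow_pickle=True)
W=ctrl.get_image("wrist");cv2.imwrite("pics/a5.png",W["img"][:,:,::-1])
E
```

```text
14.7833 [ 0.45937971 -0.29452398  0.20824025] [-3.14099353e+00  1.64290359e-03  1.56476651e+00] [1.15941552 0.36271526 0.31747088]
```

View pics/a5.png

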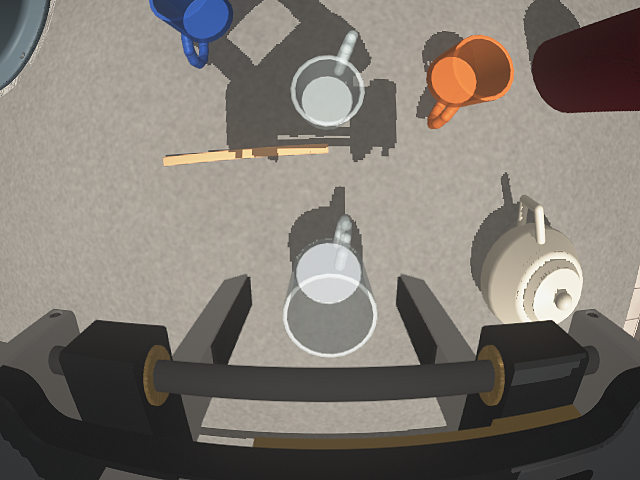

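The clear small mug has its rim centre at (328,91), its base at (327,101) and its handle tip at (350,37). The stick is at (165–327,155) and the orange mug stands to the right.

```bash
python3 - <<'E'
from h import *
s=np.load("s5.npy",allow_pickle=True).item();W=ctrl.get_image("wrist")
p=lambda u,v,z:wrist(W,s,(u,v),z)
r=p(328,91,.085);b=p(327,101,.003);print(mm(r),mm(b))
print("rim dia",mm(p(291,91,.085)),mm(p(365,91,.085)))
for z in(.05,.065,.075):
  q=p(350,37,z);q2=p(342,68,z);print(mm(q),np.degrees(np.arctan2(q[1]-r[1],q[0]-r[0])),np.degrees(np.arctan2(*(q-q2)[1::-1])))
print("orange rim",mm(p(478,68,.085)),"stick end",mm(p(327,148,.005)))
E
```

```text
[463.3, -177.6, 85.0] [463.1, -177.0, 3.0]
rim dia [433.6, -177.1, 85.0] [493.0, -177.2, 85.0]
[483.8, -121.4, 50.0] 69.91809302263604 75.96589717092937
[482.7, -125.7, 65.0] 69.42633659686966 75.96589717092941
[482.0, -128.6, 75.0] 69.05260850103856 75.96589717092947
orange rim [590.9, -150.5, 85.0] stick end [462.9, -225.8, 5.0]
```

Mug centre is (463,-177.5) mm, with the handle at about 71°. I'll go above it and align, and meanwhile check the ring from the fixed cameras.

Request:
jog_arm([
  [[0.03, 0.003, 0.02, 0.1, 1], [0.06, 0.003, 0.04, 0.2, 1], [0.09, 0.003, 0.06, 0.326, 1], [0.117, 0.003, 0.06, 0.326, 1], [0.117, 0.003, 0.06, 0.326, 1], [0.117, 0.003, 0.06, 0.326, 1], [0.117, 0.003, 0.06, 0.326, 1], [0.117, 0.003, 0.06, 0.326, 1]],
])

```text
t: 15.55
eef_pos: [0.465, -0.1735, 0.148]
tool_rot: [3.141, 0.0, 1.245]
force: [-0.6, -0.4, 0.9]
grip_width: 0.997
grip_force: 0.0
```

```bash
python3 - <<'E'
from h import *
s=ctrl.state();print(s["t"],s["eef_pos"],s["tool_rot"],s["grip_width"])
S=ctrl.get_image("scene");D=ctrl.get_image("side")
c=np.hstack([cv2.resize(d["img"][a:a+150,b:b+200][:,:,::-1],(400,300),interpolation=cv2.INTER_CUBIC) for d,a,b in((S,200,300),(D,160,180))])
cv2.imwrite("pics/a6.png",c)
E
```

```text
15.55 [ 0.46503423 -0.17345662  0.14800651] [3.14070292e+00 3.51234742e-04 1.24504120e+00] 0.9968095542977543
```

View pics/a6.png

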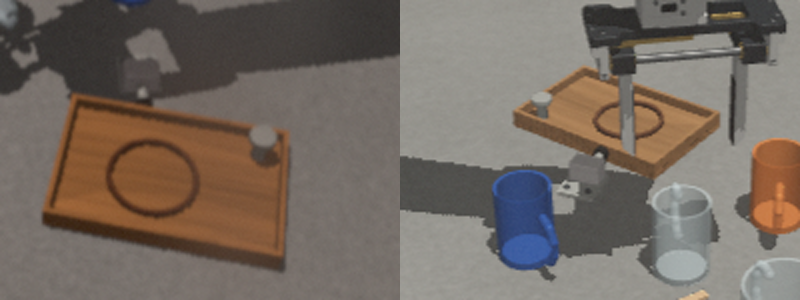

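The tray rests at the pad (scene crop), with the ring centred at crop (153,177), full-size (376.5,288.7). I'll descend on the mug and grip.

Request:
jog_arm([
  [[-0.004, -0.001, 0, 0, 1], [-0.004, -0.001, 0.02, 0, 1], [-0.004, -0.001, 0.04, 0, 1], [-0.004, -0.001, 0.06, 0, 1], [-0.004, -0.001, 0.08, 0, 1], [-0.004, -0.001, 0.1, 0, 1], [-0.004, -0.001, 0.113, 0, 1], [-0.004, -0.001, 0.113, 0, 1]],
])

```text
t: 16.32
eef_pos: [0.46, -0.1759, 0.0317]
tool_rot: [-3.136, -0.001, 1.244]
force: [-0.6, 0.7, 0.8]
grip_width: 1.0
grip_force: 0.0
```

Request:
jog_arm([
  [[0, 0, 0, 0, 0.4], [0, 0, 0, 0, 0.3], [0, 0, 0, 0, 0.2], [0, 0, 0, 0, 0.1], [0, 0, 0, 0, -0.1], [0, 0, 0, 0, -0.4], [0, 0, 0, 0, -1], [0, 0, 0, 0, -1], [0, 0, 0, 0, -1], [0, 0, 0, 0, -1]],
], grip_force=12)

```text
t: 17.15
eef_pos: [0.4627, -0.1768, 0.0351]
tool_rot: [3.141, 0.0, 1.245]
force: [0.3, -0.3, 4.6]
grip_width: 0.632
grip_force: 11.9
```

```bash
python3 - <<'E'
from h import *
s=ctrl.state();print(s["t"],s["eef_pos"],s["tool_rot"],s["grip_width"],s["grip_force"])
S=ctrl.get_image("scene");P=lambda u,v,z:fixed(S,(300+u/2,200+v/2),z)
print("ring",mm(P(153,177.5,.016)),"pin",mm(P(264,136,.038)))
a=[P(*q,.022) for q in((72,95),(289,130),(285,258),(45,215))];print([mm(x) for x in a])
for i,j in((1,0),(2,3)): print(np.degrees(np.arctan2(*(a[j]-a[i])[1::-1])))
for t in(-63.9,-63):
  c,q=np.cos(np.radians(t)),np.sin(np.radians(t));print(455+95*c-50*q,157+95*q+50*c)
E
```

```text
17.15 [ 0.46270548 -0.17682266  0.03508288] [3.14063648e+00 2.70843919e-04 1.24487956e+00] 0.6321632444136087 11.902777953073382
ring [543.3, 99.6, 16.0] pin [453.3, 158.9, 38.0]
[[516.9, -15.8, 22.0], [418.6, 169.7, 22.0], [544.1, 235.8, 22.0], [641.2, 51.4, 22.0]]
-62.11184423440905
-62.231348033102805
541.6955999243427 93.68433879553729
542.6794236846754 95.0539051890824
```

Gripped at 59.4 mm. I'll lift and go short of the ring for one close look.

Request:
jog_arm([
  [[0, 0, -0.005, 0, -1], [0, 0, -0.015, 0, -1], [0, 0, -0.035, 0, -1], [0, 0, -0.06, 0, -1], [0.02, 0.004, -0.085, 0, -1], [0.05, 0.009, -0.11, 0, -1], [0.08, 0.014, -0.12, 0, -1], [0.11, 0.019, -0.12, 0, -1], [0.14, 0.024, -0.12, 0, -1], [0.16, 0.027, -0.12, 0, -1], [0.168, 0.028, -0.12, 0, -1], [0.168, 0.028, -0.12, 0, -1]],
], grip_force=15)

```text
t: 18.2
eef_pos: [0.5425, -0.0251, 0.1544]
tool_rot: [-3.141, 0.0, 1.247]
force: [-0.3, 0.1, -2.1]
grip_width: 0.629
grip_force: 14.9
```

Request:
jog_arm([
  [[0, 0, 0, 0, -1], [0, 0, 0, 0, -1], [0, 0, 0, 0, -1]],
])

```text
t: 18.45
eef_pos: [0.542, -0.0274, 0.1543]
tool_rot: [-3.141, 0.0, 1.243]
force: [-1.2, -0.0, -1.8]
grip_width: 0.63
grip_force: 14.9
```

```bash
python3 - <<'E'
from h import *
s=ctrl.state();print(s["t"],s["eef_pos"],s["tool_rot"],s["force"])
np.save("s7.npy",s,allow_pickle=True)
W=ctrl.get_image("wrist");cv2.imwrite("pics/a7.png",W["img"][:,:,::-1])
E
```

```text
18.45 [ 0.54203734 -0.0274144   0.15434415] [-3.14117439e+00  2.18142521e-04  1.24316326e+00] [-1.21145982 -0.02453676 -1.76438838]
```

View pics/a7.png

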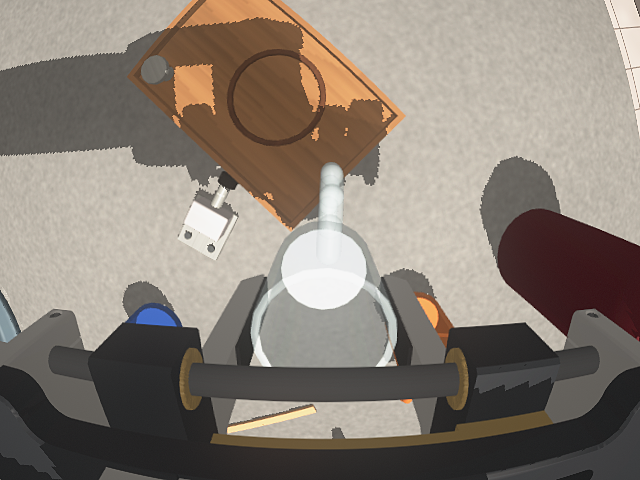

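The ring spans 228–326 × 49–145, with its centre at (277,97). The pin cap is at (154,69), the held mug's base at (323,268), and the pad touches the tray at (228,180).

```bash
python3 - <<'E'
from h import *
s=np.load("s7.npy",allow_pickle=True).item();W=ctrl.get_image("wrist")
p=lambda u,v,z:wrist(W,s,(u,v),z)
print("ring",mm(p(277,97,.015)),"L/R",mm(p(228,97,.016)),mm(p(326,97,.016)),mm(p(277,49,.016)),mm(p(277,145,.016)))
print("pin",mm(p(154,69,.038)),"mugbase",mm(p(323,269,.119)),"tcp",mm(s["eef_pos"]))
E
```

```text
ring [541.4, 93.9, 15.0] L/R [501.8, 109.5, 16.0] [580.5, 79.9, 16.0] [555.1, 134.3, 16.0] [527.9, 54.6, 16.0]
pin [453.4, 155.2, 38.0] mugbase [541.3, -28.1, 119.0] tcp [542.0, -27.4, 154.3]
```

Wrist and model agree on the ring at about (542,95) mm. I'll move over it and lower most of the way.

Request:
jog_arm([
  [[0.02, -0.007, 0, 0, -1], [0.045, -0.015, 0, 0, -1], [0.07, -0.024, 0, 0, -1], [0.095, -0.032, 0, 0, -1], [0.11, -0.037, 0.01, 0, -1], [0.1165, -0.039, 0.03, 0, -1], [0.1165, -0.039, 0.05, 0, -1], [0.1165, -0.039, 0.07, 0, -1], [0.1165, -0.039, 0.085, 0, -1], [0.1165, -0.039, 0.095, 0, -1], [0.1165, -0.039, 0.095, 0, -1], [0.1165, -0.039, 0.095, 0, -1]],
])

```text
t: 19.55
eef_pos: [0.5429, 0.0961, 0.0595]
tool_rot: [-3.141, 0.0, 1.244]
force: [0.1, -0.1, -1.8]
grip_width: 0.626
grip_force: 14.9
```

Request:
jog_arm([
  [[0, 0, 0.003, 0, -1], [0, 0, 0.006, 0, -1], [0, 0, 0.009, 0, -1], [0, 0, 0.011, 0, -1], [0, 0, 0.0125, 0, -1], [0, 0, 0.0135, 0, -1], [0, 0, 0.0135, 0, -1], [0, 0, 0.0135, 0, -1]],
])

```text
t: 20.22
eef_pos: [0.5429, 0.0965, 0.046]
tool_rot: [3.142, -0.0, 1.245]
force: [0.2, 0.3, -0.2]
grip_width: 0.626
grip_force: 14.9
```

Request:
jog_arm([
  [[0, 0, 0.0005, 0, -1], [0, 0, 0.001, 0, -1], [0, 0, 0.001, 0, -1], [0, 0, 0.001, 0, -1]],
])

```text
t: 20.55
eef_pos: [0.5431, 0.0965, 0.0451]
tool_rot: [3.141, -0.0, 1.245]
force: [-0.1, 0.1, -1.1]
grip_width: 0.626
grip_force: 14.9
```

Request:
jog_arm([
  [[0, 0, 0.0005, 0, -1], [0, 0, 0.001, 0, -1], [0, 0, 0.001, 0, -1], [0, 0, 0.001, 0, -1]],
])

```text
t: 20.88
eef_pos: [0.5431, 0.0965, 0.0451]
tool_rot: [-3.141, 0.0, 1.245]
force: [-4.3, -0.9, 7.8]
grip_width: 0.632
grip_force: 14.9
```

On the floor: contact at z 0.0451, which is the grasp height plus 10 mm. I'll release slowly and lift.

Request:
jog_arm([
  [[0, 0, -0.0005, 0, 0.28], [0, 0, -0.0005, 0, 0.32], [0, 0, -0.0005, 0, 0.4], [0, 0, -0.0005, 0, 0.55], [0, 0, -0.0005, 0, 0.8], [0, 0, -0.0005, 0, 1], [0, 0, -0.0005, 0, 1], [0, 0, -0.0005, 0, 1], [0, 0, -0.0005, 0, 1]],
])

```text
t: 21.63
eef_pos: [0.5429, 0.0965, 0.0445]
tool_rot: [-3.142, -0.0, 1.245]
force: [-0.2, 0.1, 0.2]
grip_width: 1.0
grip_force: 0.0
```

Request:
jog_arm([
  [[0, 0, -0.005, 0, 1], [0, 0, -0.02, 0, 1], [0, 0, -0.04, 0, 1], [0, 0, -0.065, 0, 1], [0, 0, -0.09, 0, 1], [-0.03, 0, -0.12, 0, 1], [-0.06, 0, -0.12, 0, 1], [-0.09, 0, -0.12, 0, 1], [-0.12, 0, -0.12, 0, 1], [-0.12, 0, -0.12, 0, 1], [-0.12, 0, -0.12, 0, 1], [-0.12, 0, -0.12, 0, 1]],
])

```text
t: 22.63
eef_pos: [0.5046, -0.017, 0.1647]
tool_rot: [3.141, -0.0, 1.244]
force: [-0.5, 1.0, -0.3]
grip_width: 1.0
grip_force: 0.0
```

```bash
python3 - <<'E'
from h import *
s=ctrl.state();print(s["t"],mm(s["eef_pos"]),s["tool_rot"],s["grip_width"])
W=ctrl.get_image("wrist");np.save("s8.npy",s,allow_pickle=True);im=W["img"];cv2.imwrite("pics/a8.png",im[:,:,::-1])
old=cv2.imread("pics/a7.png")[:,:,::-1]
# glass: low-saturation pixels inside the tray region (wood is saturated)
hsv=cv2.cvtColor(im,cv2.COLOR_RGB2HSV)
wood=cv2.inRange(hsv,(5,90,30),(22,255,255))
wm=cv2.morphologyEx(wood,cv2.MORPH_CLOSE,np.ones((9,9)))
cs,_=cv2.findContours(wm,cv2.RETR_EXTERNAL,cv2.CHAIN_APPROX_SIMPLE)
c=max(cs,key=cv2.contourArea);hull=cv2.convexHull(c);print("tray",cv2.boundingRect(hull),cv2.approxPolyDP(hull,8,True)[:,0].tolist())
m=np.zeros(wood.shape,np.uint8);cv2.drawContours(m,[hull],-1,255,-1)
g=cv2.morphologyEx(cv2.bitwise_and(m,cv2.inRange(hsv,(0,0,60),(180,85,255))),cv2.MORPH_OPEN,np.ones((3,3)))
for c in cv2.findContours(g,cv2.RETR_EXTERNAL,cv2.CHAIN_APPROX_SIMPLE)[0]:
    if cv2.contourArea(c)>40: print(cv2.boundingRect(c),cv2.contourArea(c),cv2.fitEllipse(c))
E
```

```text
22.6333 [504.6, -17.0, 164.7] [ 3.14122458e+00 -3.50842199e-04  1.24448608e+00] 1.0004340990950304
tray (169, 0, 276, 226) [[229, 0], [327, 0], [444, 116], [336, 225], [169, 70]]
(186, 50, 31, 29) 661.0 ((201.06399536132812, 64.08151245117188), (28.21270751953125, 30.172866821289062), 93.94253540039062)
(279, 3, 90, 122) 6526.0 ((323.8392028808594, 73.6037368774414), (83.73029327392578, 110.48117065429688), 2.8849246501922607)
```

```bash
python3 - <<'E'
from h import *
s=np.load("s8.npy",allow_pickle=True).item();W=ctrl.get_image("wrist");p=lambda u,v,z:wrist(W,s,(u,v),z)
im=cv2.imread("pics/a8.png")
hsv=cv2.cvtColor(im,cv2.COLOR_BGR2HSV)
for y in range(20,131,10):
    r=np.where((hsv[y,230:420,1]<85)&(hsv[y,230:420,2]>60))[0]+230
    k=np.where((hsv[y,230:420,2]<55))[0]+230
    print(y,(r.min(),r.max(),len(r)) if len(r) else None,"dark",(k.min(),k.max(),len(k)) if len(k) else None)
for y in(50,60,70): print("rim",y,mm(p(279,y,.095)),mm(p(369,y,.095)))
print("basebottom",mm(p(324,125,.011)),"pin",mm(p(201.5,64,.038)),"corner",mm(p(336,225,.0)),mm(p(444,116,.022)))
print(mm(s["eef_pos"]))
E
```

```text
20 (np.int64(321), np.int64(419), 85) dark None
30 (np.int64(320), np.int64(419), 74) dark None
40 (np.int64(301), np.int64(419), 93) dark None
50 (np.int64(289), np.int64(419), 109) dark None
60 (np.int64(283), np.int64(419), 109) dark None
70 (np.int64(280), np.int64(419), 105) dark None
80 (np.int64(279), np.int64(419), 97) dark None
90 (np.int64(281), np.int64(366), 85) dark None
100 (np.int64(286), np.int64(361), 76) dark None
110 (np.int64(295), np.int64(353), 59) dark None
120 (np.int64(305), np.int64(342), 38) dark None
130 (np.int64(230), np.int64(232), 3) dark None
rim 50 [521.1, 124.2, 95.0] [577.7, 105.1, 95.0]
rim 60 [518.8, 117.5, 95.0] [575.4, 98.4, 95.0]
rim 70 [516.6, 110.8, 95.0] [573.1, 91.7, 95.0]
basebottom [534.0, 68.7, 11.0] pin [454.2, 154.2, 38.0] corner [514.8, -23.4, 0.0] [637.9, 45.4, 22.0]
[504.6, -17.0, 164.7]
```

Mug checked: rim centre (542.6,94.6) and base centre (543.7,97), so it is upright inside the ring at (542,94.5). To be certain of pad contact, I'll gently re-press the tray at the push point.

Request:
jog_arm([
  [[0.147, 0.104, 0, 0.788, -1], [0.147, 0.104, 0, 0.788, -1], [0.147, 0.104, 0, 0.788, -1], [0.147, 0.104, 0, 0.788, -1], [0.147, 0.104, 0, 0.788, -1], [0.147, 0.104, 0, 0.788, -1], [0.147, 0.104, 0, 0.788, -1], [0.147, 0.104, 0, 0.788, -1], [0.147, 0.104, 0, 0.788, -1], [0.147, 0.104, 0, 0.788, -1], [0.147, 0.104, 0, 0.788, -1], [0.147, 0.104, 0, 0.788, -1]],
])

```text
t: 23.73
eef_pos: [0.65, 0.0888, 0.1646]
tool_rot: [3.142, -0.0, 0.457]
force: [-0.8, 0.6, 0.3]
grip_width: 0.184
grip_force: 0.0
```

Request:
jog_arm([
  [[0.003, 0, 0.04, 0, -1], [0.003, 0, 0.08, 0, -1], [0.003, 0, 0.12, 0, -1], [0.003, 0, 0.145, 0, -1], [0.003, 0, 0.153, 0, -1], [-0.003, 0, 0.153, 0, -1], [-0.008, 0, 0.153, 0, -1], [-0.012, 0, 0.153, 0, -1], [-0.015, 0, 0.153, 0, -1], [-0.017, 0, 0.153, 0, -1], [-0.018, 0, 0.153, 0, -1], [-0.018, 0, 0.153, 0, -1]],
])

```text
t: 24.73
eef_pos: [0.6342, 0.0807, 0.0123]
tool_rot: [3.141, -0.001, 0.457]
force: [-0.5, 0.2, -0.2]
grip_width: 0.004
grip_force: 0.0
```

Request:
jog_arm([
  [[-0.0005, 0, 0, 0, -1], [-0.001, 0, 0, 0, -1], [-0.0015, 0, 0, 0, -1]],
])

```text
t: 24.98
eef_pos: [0.6326, 0.0802, 0.0114]
tool_rot: [-3.142, 0.0, 0.457]
force: [-0.0, 0.4, 0.3]
grip_width: 0.007
grip_force: 0.0
```

Request:
jog_arm([
  [[-0.0005, 0, 0, 0, -1], [-0.001, 0, 0, 0, -1], [-0.0015, 0, 0, 0, -1]],
])

```text
t: 25.23
eef_pos: [0.632, 0.0797, 0.0115]
tool_rot: [3.141, -0.002, 0.457]
force: [4.4, 1.0, -3.0]
grip_width: 0.005
grip_force: 2.0
```

Request:
jog_arm([
  [[-0.0005, 0, 0, 0, -1], [-0.001, 0, 0, 0, -1], [-0.0015, 0, 0, 0, -1], [-0.0015, 0, 0, 0, -1]],
])

```text
t: 25.57
eef_pos: [0.6317, 0.0789, 0.0121]
tool_rot: [3.14, -0.004, 0.457]
force: [5.9, 0.8, -2.4]
grip_width: 0.004
grip_force: 3.1
```

Request:
jog_arm([
  [[-0.0007, 0, 0, 0, -1], [-0.0014, 0, 0, 0, -1], [-0.002, 0, 0, 0, -1], [-0.002, 0, 0, 0, -1], [-0.002, 0, 0, 0, -1]],
])

```text
t: 25.98
eef_pos: [0.6313, 0.0781, 0.013]
tool_rot: [3.139, -0.007, 0.456]
force: [8.3, 1.8, -2.7]
grip_width: 0.006
grip_force: 4.4
```

Back to the pressed position, with the force rising stiffly on the pad. I'll withdraw slowly and lift.

Request:
jog_arm([
  [[0.001, 0, 0, 0, -1], [0.002, 0, 0, 0, -1], [0.003, 0, 0, 0, -1], [0.004, 0, 0, 0, -1], [0.006, 0, 0, 0, -1], [0.01, 0, 0, 0, -1], [0.02, 0, 0, 0, -1], [0.035, 0, 0, 0, -1], [0.035, 0, -0.03, 0, -1], [0.035, 0, -0.06, 0, -1], [0.035, 0, -0.1, 0, -1], [0.035, 0, -0.1, 0, -1]],
])

```text
t: 26.98
eef_pos: [0.6645, 0.0935, 0.1203]
tool_rot: [3.135, -0.011, 0.457]
force: [1.0, 0.3, 1.3]
grip_width: 0.008
grip_force: 0.0
```

```bash
python3 - <<'E'
from rig import ctrl
print(ctrl.state()["t"],ctrl.hand_in())
E
```

```text
the job is handed in; nothing more can be done
26.9833 None
```

I handed the job in at 27 s: I pressed the tray onto the pad for over a second, stood the small clear mug in the ring (within about 3 mm of centre by camera), then gently re-pressed the tray; hand-in returned no verdict.

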